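# Clear the catch tray and hold the reset key

### The arm

A 6-joint arm with a two-finger parallel gripper is mounted at the origin on the work surface. World frame = base frame: x ahead of the robot, y to its left, z up, the work surface at z = 0. Lengths are in mm, angles in rad, forces in N, time in s.
With the tool pointing down it reaches from about 350 to 875 mm from the base axis. Payload 4.2 kg.
Tool frame: the origin (TCP) lies at the very end of the fingers, on their centre line; the grasp point (between the pads) lies 19 mm behind it (arm.tcp_to_grasp is the x of the grasp point in the tool frame, in mm); x points along the fingers, z is the direction in which the jaws open and shut, and the axes are right-handed (so a half turn about x gives the same grasp; the last joint's range is limited). The gripper opens to 85 mm and grips with 20 to 120 N. Pads are 22 mm wide; open, the fingers measure 114 mm over their backs; the gripper's body (76 mm by 85 mm) begins 54 mm behind the grasp point. The pads swing forward as they close: fully open they stand 13 mm farther back than shut.
Start: joints at [-1.001, 0.385, 0.008, 0, -1.194, -0.259], TCP at [191.153, -595.029, 231.312] pointing down, gripper open.
Joint ranges: [-3.14, 3.14], [-1.21, 2.06], [-1.07, 1.41], [-3.16, 2.05], [-2.99, -0.16], [-3.1, 3.1]. Speed limits (rad/s): [2.79, 2.79, 3.14, 3.14, 3.14, 3.14].

### API

Orientations are given as a unit quaternion [x, y, z, w].
In Python, from bench import status, get_image, job, arm gives the robot as it stands.
- The arm moves only by the tool apply_moves, never from a script. Its argument "targets" is text: rows parted by semicolons, each of 5 numbers parted by spaces: the shift along the tool's x, y, z in mm, then the turn about the tool's x in degrees, then the gripper's target within -1 to 1 (shut at 1, half-way at 0, fully open at -1). In form: dx dy dz spin hand; .... A call has 1 to 10 rows; each row is the pose to reach, as a shift and turn from the pose commanded when the call began, along the tool's axes at that moment; what a row does not reach only later rows make up. A row lasts 1/12 s, in which the tool goes at most 41.7 mm and 7.16 degrees, less where a joint would pass 70% of its speed; a pose out of reach is approached as far as the arm can. A call with a gripper value outside its range is refused whole. The fingers move at their own pace and stop on an object; the grip force is fixed at half the most. Time passes only in rows, so rows that repeat a pose let the fingers close. It gives the time, the measured TCP pose, the force and the opening at its end, in the units of the state.
- status.read_state(): the state, without advancing time (a new reading comes with each control period).
- get_image(name): name is "scene" or "top" or "wrist"; returns a dict with "img" (384x512x3 uint8, red, green, blue), "mtx" (3x3 intrinsics, pixels), "world_from_camera" (4x4, takes a point from camera to world coordinates). Camera axes: x right, y down, z forward; pixel columns grow to the right and rows downward; lengths in mm; the calibration is good to about 2 mm. A picture is of the moment at which its call begins. There is no depth.
- job.job_done(): hands the job in, once; it reports no verdict.
The state is a dict: "clock": time; "joints": joint angles; "joint_vel": joint speeds; "joint_efforts": joint torques, N m; "position": TCP position; "ee_rot": TCP orientation; "contact_force": force on the tool from outside, world axes, zero at the start; "wrist_torque": the same for the moment, N m; "gripper_width": finger opening in mm.
Only numpy, scipy, OpenCV 4.12 (cv2) and the standard library are available. Lean on these libraries where they do the work, as an engineer would, in place of code of your own. Each camera call takes 0.05 s, during which the arm holds its last target.

### The job

Take the two finished biscuit cartons out of the machine's catch tray and stand both upright on the floor of the blue tote. Then take the red key from its parking block, push it fully home in the lock of the reset station, wiggling it past the sticky pins rather than forcing it, and turn it a quarter turn clockwise to the stop. The lock springs back, so finish while still gripping the key and holding it turned; leave the cutter, the beaker and the scraper where they are.

Things in the scene. Friction and masses are not known exactly. Their poses are not given: they have to be found in the camera images.
- catch_tray: Shallow open steel tray fixed to the bench, 250 (its x) x 160 (its y) x 22 mm high, floor 4 mm thick; origin at the centre of its underside. On its +y side, from y = +175 mm, stands a fixed white carton machine, 360 mm wide and 240 mm high; a 200 mm wide chute slopes down from it (101 mm high at the machine) to the tray's +y wall (25 mm high there).
- carton_a: Closed brown cardboard carton with a white band and a round biscuit picture on top, 90 (its x) x 50 (its y) x 60 mm high (z), about 0.22 kg, standing in the catch tray, on the tray's -x half; long side roughly along the tray's x. Origin at the centre of its underside.
- carton_b: A second carton, the same in every way, on the tray's +x half. Origin at the centre of its underside.
- tote: Blue open plastic tote, loose, 1.3 kg, 280 (its x) x 180 (its y) x 85 mm high outside, walls and floor 5 mm. Origin at the centre of its underside. There is room for both cartons standing one behind the other along its x, at x = -60 and +60 mm.
- key_block: Black block fixed to the bench, 54 x 54 mm and 45 mm high on a 90 x 75 x 5 mm grey foot, with a slot 19 x 9 mm in its top in which the key is parked upright. Origin at the centre of its underside; the slot's long side lies along its x.
- key: Red-handled steel key, 0.06 kg, parked upright, blade down. Origin at the blade's tip, z up. From the tip: blade 16 (key's x) x 6 (y) x 30 mm long, its last 4 mm narrowed to 12 x 3.5 mm; collar 26 x 18 mm, from 30 to 36 mm; red flat handle 34 (x) x 10 (y) mm, from 36 to 82 mm. Grip the handle across its 10 mm. The key works either way round (half a turn).
- key_tip (a point): Centre of the tip of the key's blade (same as the key's origin). Parked, it is 15 mm above the bench, with the collar resting on the block; lift the key straight up by 40 mm to clear the block.
- key_grip (a point): Point on the key's axis to grip the red handle, 62 mm above the blade's tip.
- reset_station: Grey control box fixed to the bench, 130 (its x) x 110 (its y) x 46 mm high; a lock barrel, 62 mm across, stands up from its middle to 88 mm above the bench. Origin at the centre of its underside. Inside the lock, two sticky sprung pins with round noses stick 2 mm into the slot from its two flat (y) sides, 12 and 21 mm below the mouth, each giving way sideways at about 9 N; a key pushed straight may catch.
- keyhole (a point): Centre of the keyhole's mouth on the lock's brass face, 88 mm above the bench. The slot goes straight down: 17.6 (point's x) x 7.6 mm (y), 36 mm deep, with a 3 mm wide 45 degree lead-in. Axes turn with the lock, z up. Fully home, the key's collar sits on the face, tip 30 mm below. To pass the pins, press lightly and move the key 1.5 mm to and fro across its flat; they then mostly stay back.
- lock (a joint): Turn of the lock in rad: 0 at rest, with the slot's long side along the station's x; positive clockwise seen from above, stop at 1.571. A weak spring returns it (about 0.09 N m at full turn). The key has some 0.1 rad of play in the slot, so the hand has to turn about 1.7 rad.
- cutter: Round steel biscuit cutter ring, 60 mm across, 28 mm high, loose; leave it alone. Origin at the centre of its underside.
- beaker: White plastic beaker, 70 mm across, 85 mm high, loose; leave it alone. Origin at the centre of its underside.
- scraper: Spatula with a yellow handle lying on the bench, 240 mm long along its x; leave it alone. Origin at the middle of its underside.
Mind the look-alikes: they are no part of the job. Leave any green or turquoise look-alike of the carton_a alone.

How it is judged (in metres and radians):
On the way, in this order (a step that is already met when the one before it is completed fails the run):
1. both cartons stand upright on the floor of the tote, let go (x of carton_a in the frame of tote between -0.11 and 0.11 m and y of carton_a in the frame of tote between -0.075 and 0.075 m and z of each of carton_a, carton_b in the frame of tote below 0.015 m and angle between each of carton_a, carton_b's own z axis and vertical below 0.15 rad and linear speed of each of carton_a, carton_b below 0.05 m/s and contact force between each of carton_a, carton_b and the fingers below 0.5 N and x of carton_b in the frame of tote between -0.11 and 0.11 m and y of carton_b in the frame of tote between -0.075 and 0.075 m), for 0.2 s.
2. the key is fully home in the lock, not yet turned (z of key_tip in the frame of keyhole below -0.027 m and horizontal distance between key_tip and keyhole below 0.004 m and angle between key's own z axis and vertical below 0.12 rad and value of joint lock below 0.5 rad), for 0.1 s.
3. the key is turned a quarter turn (z of key_tip in the frame of keyhole below -0.027 m and horizontal distance between key_tip and keyhole below 0.004 m and angle between key's own z axis and vertical below 0.12 rad and value of joint lock above 1.4 rad), for 0.2 s.
At the end, for the whole second after the job is handed in: Both cartons stand upright (within 0.15 rad) on the tote's floor, let go; the key is in the lock to at least 27 of its 30 mm, upright and centred within 4 mm; the lock is turned beyond 1.4 rad of its 1.57; and the fingers still grip the key (over 2 N), holding it turned against the spring (all of step 1 and all of step 3 and contact force between the fingers and key above 2 N); the arm keeps its last pose, push and grip.
It fails at once if the key is forced: more than 80 N between key and lock (contact force between key and reset_station above 80 N).
It fails at once if the cutter is pushed more than 30 mm (distance of cutter from where it was at the start of the episode above 0.03 m).
It fails at once if the beaker is pushed more than 30 mm (distance of beaker from where it was at the start of the episode above 0.03 m).
It fails at once if the scraper is pushed more than 30 mm (distance of scraper from where it was at the start of the episode above 0.03 m).
It also fails if it takes over 72 s, if anything falls off the work surface, if the arm or the gripper's body presses on something with over 40 N, if the wrist force passes 120 N, or if a joint passes its speed limit or range.

## Working session

There is one attempt and no reset: what is moved stays moved. The work goes in short steps, Python scripts to look and compute and a tool call to move; the robot and the scene stay as the last step left them, time stands still between calls to the robot, and variables do not carry over. Pictures are saved under pics/ and viewed, and the job is handed in when it is done.

Besides the shell and the picture viewer there is one more tool, called after "Request:" by a JSON object that holds its "fn" and its "kwargs", one argument or row to a line. apply_moves: Moves the arm, as the interface text tells. Its arguments: {"type":"object","properties":{"targets":{"type":"string"}},"required":["targets"]}

```bash
ls; mkdir -p pics; python3 - <<'E'
from bench import status,get_image,arm
import cv2,numpy as np
s=status.read_state()
for k,v in s.items(): print(k,np.round(v,3))
for n in ["scene","top","wrist"]:
    d=get_image(n); cv2.imwrite(f"pics/{n}0.png",cv2.cvtColor(d["img"],cv2.COLOR_RGB2BGR))
    print(n,np.round(d["mtx"],1).tolist(),np.round(d["world_from_camera"],3).tolist())
print([a for a in dir(arm) if a[0]!='_'], arm.tcp_to_grasp)
E
```

```text
pics
clock 0.0
joints [-1.001  0.386  0.007 -0.    -1.194 -0.259]
joint_vel [-0.    -0.001 -0.    -0.003  0.001 -0.   ]
joint_efforts [ 0.0000e+00 -3.9229e+01  1.8841e+01  4.1870e+00 -5.0000e-03  0.0000e+00]
position [ 190.987 -594.479  230.223]
ee_rot [-0.571  0.416  0.572  0.417]
contact_force [ 0.597 -0.491 -0.024]
wrist_torque [ 0.034 -0.048 -0.013]
gripper_width 85.384
scene [[487.8, 0.0, 253.0], [0.0, 487.8, 193.3], [0.0, 0.0, 1.0]] [[-0.155, 0.706, -0.691, 1383.787], [0.988, 0.104, -0.116, 116.775], [-0.01, -0.701, -0.713, 1004.741], [0.0, 0.0, 0.0, 1.0]]
top [[384.7, 0.0, 248.6], [0.0, 384.7, 191.7], [0.0, 0.0, 1.0]] [[-0.027, -0.984, 0.174, 319.355], [-0.999, 0.03, 0.014, -26.399], [-0.019, -0.173, -0.985, 1258.235], [0.0, 0.0, 0.0, 1.0]]
wrist [[288.1, 0.0, 252.8], [0.0, 288.1, 188.5], [0.0, 0.0, 1.0]] [[-0.305, 0.914, 0.266, 123.425], [0.952, 0.292, 0.087, -617.142], [0.002, 0.28, -0.96, 372.563], [0.0, 0.0, 0.0, 1.0]]
['IKError', 'tcp_to_grasp'] -18.700000000000003
```

View pics/scene0.png

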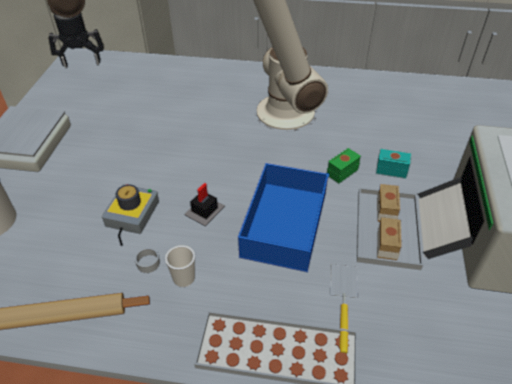

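View pics/top0.png

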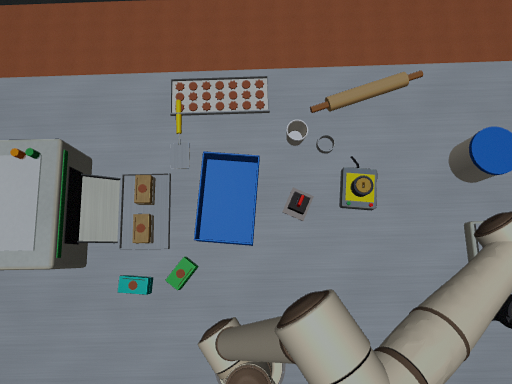

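View pics/wrist0.png

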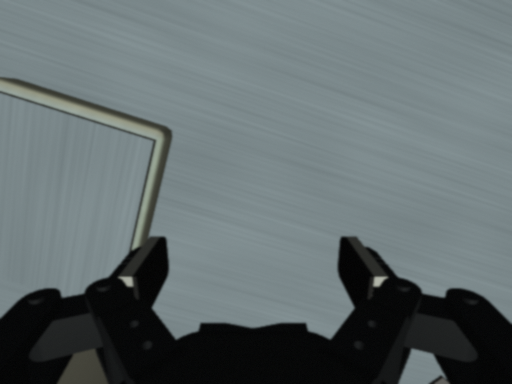

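The scene view shows the tote at (285,215), cartons in the tray at (389,200) and (390,235), the key block at (204,205), and the reset station at (131,205). The top view shows the same things at (227,198), (145,188)/(143,228), (299,202) and (359,188). The green and turquoise look-alikes stay out of it.

```bash
cat > h.py <<'E'
import numpy as np,cv2
from bench import status,get_image
from scipy.spatial.transform import Rotation as R
def grab(n,tag=None):
    d=get_image(n); d["bgr"]=cv2.cvtColor(d["img"],cv2.COLOR_RGB2BGR); d["hsv"]=cv2.cvtColor(d["bgr"],cv2.COLOR_BGR2HSV)
    if tag: cv2.imwrite(f"pics/{tag}.png",d["bgr"])
    return d
def ray(d,uv):
    K=np.array(d["mtx"]);T=np.array(d["world_from_camera"])
    v=T[:3,:3]@(np.linalg.inv(K)@np.array([uv[0],uv[1],1.0])); return T[:3,3],v/np.linalg.norm(v)
def onz(d,uv,z):
    o,v=ray(d,uv); return o+v*(z-o[2])/v[2]
def tri(d1,u1,d2,u2):
    o1,v1=ray(d1,u1);o2,v2=ray(d2,u2)
    A=np.stack([v1,-v2],1); t=np.linalg.lstsq(A,o2-o1,rcond=None)[0]
    p,q=o1+v1*t[0],o2+v2*t[1]; return (p+q)/2,np.linalg.norm(p-q)
def proj(d,P):
    T=np.linalg.inv(np.array(d["world_from_camera"])); c=T[:3,:3]@np.array(P)+T[:3,3]; u=np.array(d["mtx"])@c; return u[:2]/u[2]
def mask(d,lo,hi): return cv2.inRange(d["hsv"],np.array(lo),np.array(hi))
def blobs(m,amin=15):
    n,l,s,c=cv2.connectedComponentsWithStats(m)
    return [(s[i][4],np.round(c[i],1),s[i][:4]) for i in range(1,n) if s[i][4]>=amin],l
def zoom(d,box,k,name):
    x,y,w,h=box; c=d["bgr"][y:y+h,x:x+w]; cv2.imwrite(f"pics/{name}.png",cv2.resize(c,None,fx=k,fy=k,interpolation=cv2.INTER_CUBIC))
def tool():
    s=status.read_state(); return np.array(s["position"]),R.from_quat(s["ee_rot"]).as_matrix(),s
def delta(P,zdir=None):
    """tool-axes shift to TCP target P; spin (deg) so tool z lies along angle zdir (rad, world xy), mod 180"""
    p,M,s=tool(); d=M.T@(np.array(P,float)-p); sp=None
    if zdir is not None:
        t=M.T@np.array([np.cos(zdir),np.sin(zdir),0]); a=np.degrees(np.arctan2(-t[1],t[2])); sp=(a+90)%180-90
    return np.round(d,1),sp
E
python3 - <<'E'
from h import *
s=grab("scene");t=grab("top")
zoom(s,(220,150,240,140),3,"s_a");zoom(t,(100,130,190,170),4,"t_a");zoom(t,(270,110,130,120),5,"t_b");zoom(s,(90,160,150,130),5,"s_b")
p,M,st=tool();print(np.round(M,3))
for n,lo,hi in [("blue",(105,120,40),(130,255,255)),("brown",(8,60,60),(22,255,255)),("yel",(22,120,100),(34,255,255)),("red",(0,150,100),(5,255,255))]:
    for nm,d in (("s",s),("t",t)):
        print(n,nm,[(int(a),c.tolist(),b.tolist()) for a,c,b in blobs(mask(d,lo,hi),20)[0]][:14])
E
```

```text
[[-0.    -0.952 -0.306]
 [ 0.001 -0.306  0.952]
 [-1.     0.     0.001]]
blue s [(6933, [283.2, 216.9], [238, 163, 91, 109])]
blue t [(1723, [492.0, 150.3], [469, 127, 43, 48]), (5182, [227.0, 198.1], [194, 151, 65, 95])]
brown s [(43, [273.1, 54.0], [270, 49, 8, 11]), (300, [310.4, 89.8], [297, 82, 29, 20]), (121, [2.3, 103.9], [0, 90, 8, 27]), (26, [277.8, 97.4], [269, 91, 18, 10]), (38, [394.7, 155.4], [391, 153, 9, 6]), (38, [344.3, 157.6], [341, 155, 8, 6]), (196, [126.5, 191.8], [118, 185, 18, 14]), (579, [388.8, 199.7], [379, 184, 21, 32]), (699, [389.7, 234.7], [378, 217, 23, 36]), (21, [386.2, 257.6], [378, 256, 19, 4]), (2869, [67.1, 309.9], [0, 293, 150, 37]), (107, [218.6, 324.8], [212, 319, 14, 12]), (102, [238.7, 327.5], [233, 322, 12, 12]), (109, [258.5, 330.5], [253, 325, 12, 12])]
brown t [(35140, [247.2, 34.7], [0, 0, 512, 78]), (1397, [366.7, 90.9], [311, 71, 112, 41]), (49, [206.1, 85.2], [203, 81, 8, 9]), (51, [232.5, 84.4], [229, 81, 8, 8]), (48, [245.9, 84.2], [243, 80, 7, 9]), (53, [259.0, 83.6], [255, 80, 9, 9]), (43, [179.6, 86.2], [176, 83, 8, 7]), (48, [192.6, 85.9], [189, 82, 8, 8]), (51, [219.1, 85.1], [215, 82, 9, 8]), (46, [219.6, 95.0], [216, 91, 8, 9]), (49, [246.0, 94.6], [242, 91, 9, 8]), (52, [259.2, 94.0], [255, 90, 9, 9]), (42, [179.6, 96.2], [176, 93, 8, 8]), (45, [192.8, 96.3], [189, 93, 8, 8])]
yel s [(29, [124.8, 189.9], [121, 187, 11, 8]), (383, [130.3, 206.2], [108, 192, 43, 26]), (174, [343.9, 316.3], [340, 304, 8, 25]), (166, [343.5, 341.3], [340, 331, 8, 22])]
yel t [(60, [178.0, 105.5], [176, 100, 5, 12]), (95, [178.0, 123.0], [176, 114, 5, 19]), (422, [358.0, 188.0], [345, 173, 30, 30])]
red s [(102, [202.0, 192.0], [198, 184, 9, 18])]
red t [(34, [300.6, 199.5], [298, 195, 6, 10])]
```

View pics/t_a.png

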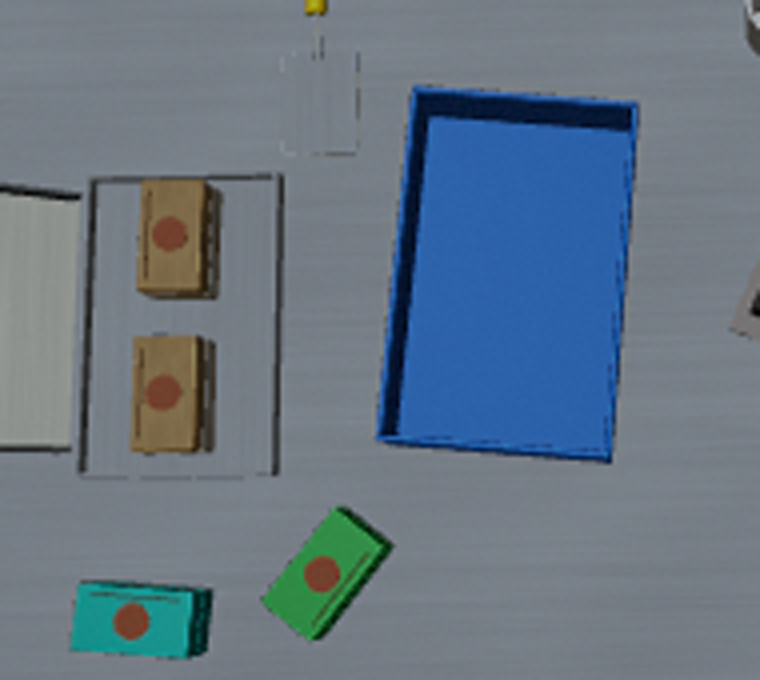

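View pics/s_a.png

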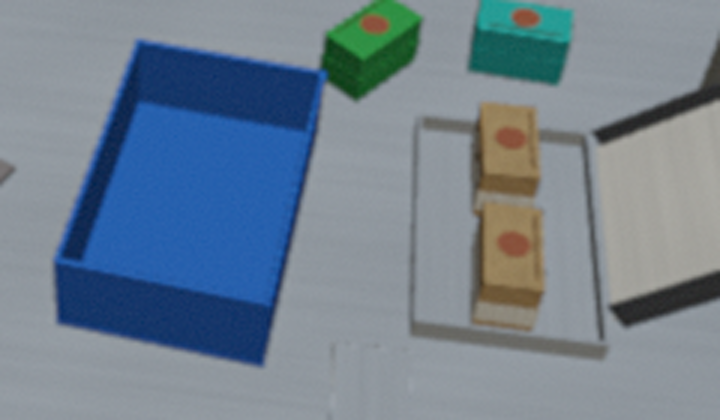

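View pics/t_b.png

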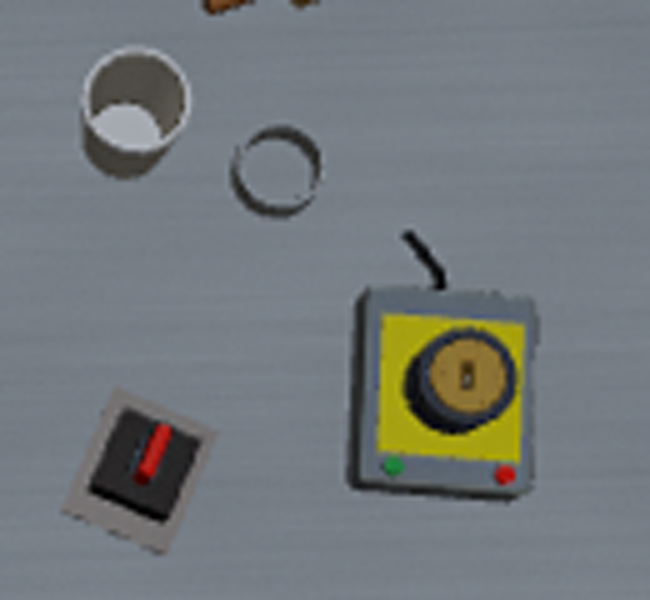

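View pics/s_b.png

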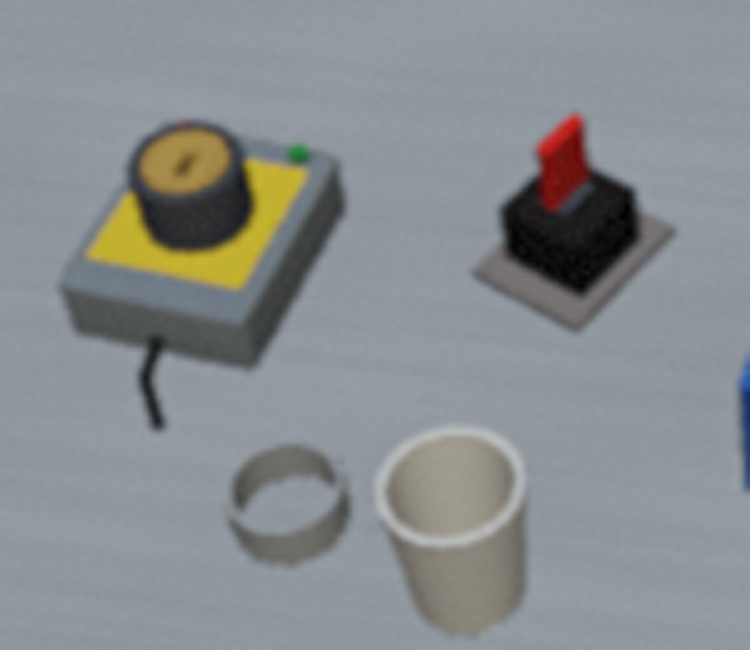

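```bash
python3 - <<'E'
from h import *
s=grab("scene");t=grab("top")
f=lambda z,o,k: np.array(z)/k+np.array(o)-0.5+0.5/k
S=lambda a:f(a,(220,150),3); T=lambda a:f(a,(100,130),4); TB=lambda a:f(a,(270,110),5); SB=lambda a:f(a,(90,160),5)
pairs={"cb disc":(S((513,243)),T((169,233))),"ca disc":(S((511,138)),T((163,392))),
"key top mid":(SB((560,133)),TB((160,430))),"key top +x":(SB((547,150)),TB((163,428))),
"keyhole":(SB((188,163)),TB((467,376))),
"tote c1(-x,+y)":(S((323,74)),T((380,438))),"tote (-x,-y)":(S((139,43)),T((612,459))),"tote(+x,-y)":(S((59,262)),T((636,104))),"tote(+x,+y)":(S((272,306)),T((415,88))),
"tray(-x,-y)":(S((418,118)),T((276,474))),"tray(+x,-y)":(S((412,324)),T((281,177))),"tray(+x,+y)":(S((606,347)),T((92,179))),
"cutter":(SB((287,478)),TB((278,165))),"beaker rim":(SB((452,485)),TB((136,97)))}
for k,(a,b) in pairs.items():
    P,e=tri(s,a,t,b); print(k,np.round(P,0),round(e,1))
E
```

```text
cb disc [552. 327.  66.] 3.5
ca disc [427. 330.  64.] 2.6
key top mid [ 506. -169.  105.] 2.9
key top +x [ 509. -174.   95.] 1.1
keyhole [ 537. -364.   85.] 0.8
tote c1(-x,+y) [385. 158.  80.] 1.3
tote (-x,-y) [365. -16.  77.] 1.6
tote(+x,-y) [642. -44.  82.] 1.1
tote(+x,+y) [660. 131.  81.] 0.8
tray(-x,-y) [363. 253.  14.] 0.1
tray(+x,-y) [608. 251.  12.] 2.1
tray(+x,+y) [610. 408.  15.] 1.7
cutter [ 693. -267.   32.] 3.4
beaker rim [ 724. -169.   86.] 1.6
```

```bash
python3 - <<'E'
from h import *
print(delta((535,-350,230),np.pi/2))
E
```

```text
(array([   1.1, -402.3,  128. ]), np.float64(17.805444914906587))
```

Request:
{"fn": "apply_moves", "kwargs": {
  "targets": "0 -402 128 18 -1;0 -402 128 18 -1;0 -402 128 18 -1;0 -402 128 18 -1;0 -402 128 18 -1;0 -402 128 18 -1;0 -402 128 18 -1;0 -402 128 18 -1;0 -402 128 18 -1;0 -402 128 18 -1"
}}

```text
clock: 1.18
position: [527.8, -354.6, 231.6]
ee_rot: [-0.499, 0.501, 0.499, 0.501]
contact_force: [-0.5, -0.9, -0.0]
gripper_width: 85.2
```

```bash
python3 - <<'E'
from h import *
w=grab("wrist","w1")
print(status.read_state()["position"],status.read_state()["joints"],delta((500,-175,230)))
E
```

```text
[ 533.62894694 -351.09980317  230.82973005] [-3.29470301e-01  4.07092796e-01  4.17935182e-02 -8.48867745e-04
 -1.20235497e+00 -1.23833443e+00] (array([  0.7,  33.2, 176.2]), None)
```

View pics/w1.png

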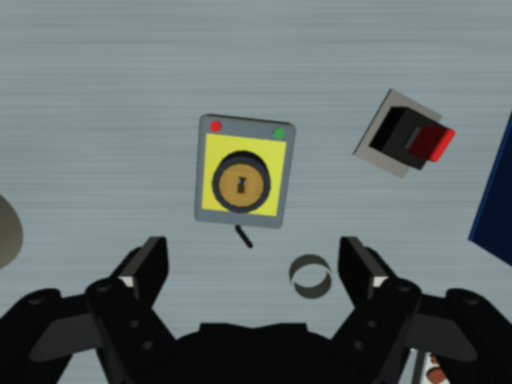

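```bash
python3 - <<'E'
from h import *
print(delta((490,325,230),np.pi/2))
E
```

```text
(array([5.000e-01, 4.180e+01, 6.762e+02]), np.float64(0.1539849913750828))
```

Request:
{"fn": "apply_moves", "kwargs": {
  "targets": "0 42 676 0 -1;0 42 676 0 -1;0 42 676 0 -1;0 42 676 0 -1;0 42 676 0 -1;0 42 676 0 -1;0 42 676 0 -1;0 42 676 0 -1;0 42 676 0 -1;0 42 676 0 -1"
}}

```text
clock: 2.07
position: [501.4, 61.7, 231.7]
ee_rot: [-0.499, 0.501, 0.499, 0.501]
contact_force: [-0.0, 0.6, -0.3]
gripper_width: 85.1
```

```bash
python3 - <<'E'
from h import *
print(delta((490,325,230),np.pi/2))
E
```

```text
(array([  1.8,  12.2, 263.3]), np.float64(-0.18728915196109597))
```

Request:
{"fn": "apply_moves", "kwargs": {
  "targets": "0 12 258 0 -1;0 12 258 0 -1;0 12 258 0 -1;0 12 258 0 -1;0 12 258 0 -1;0 12 258 0 -1;0 12 258 0 -1;0 12 258 0 -1"
}}

```text
clock: 2.73
position: [490.4, 320.5, 230.6]
ee_rot: [-0.5, 0.5, 0.5, 0.5]
contact_force: [-0.3, -0.3, -0.6]
gripper_width: 85.4
```

```bash
python3 - <<'E'
from h import *
w=grab("wrist","w2")
for a,c,b in blobs(mask(w,(8,60,60),(22,255,255)),100)[0]: print(a,c,b)
print(status.read_state()["position"])
E
```

```text
4167 [259.5 108.1] [236  65  49  89]
3137 [256.6 219.2] [234 180  46  78]
205 [ 75.9 376.8] [ 66 371  21  13]
124 [101.1 377.4] [ 95 371  14  13]
[490.383113   318.70896928 230.70857146]
```

View pics/w2.png

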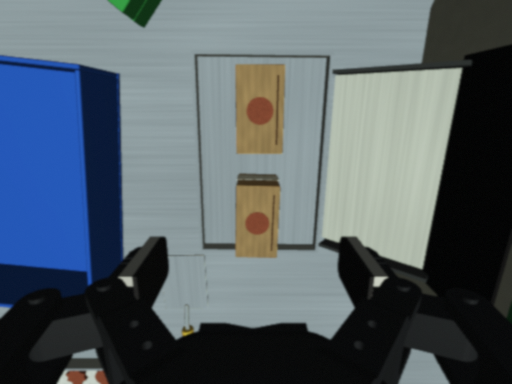

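```bash
python3 - <<'E'
from h import *
w=grab("wrist");t=grab("top");s=grab("scene")
zoom(w,(180,50,160,220),3,"w2z")
m=mask(w,(8,60,110),(22,255,255)); m=cv2.morphologyEx(m,cv2.MORPH_CLOSE,np.ones((3,3)))
for c in cv2.findContours(m,cv2.RETR_EXTERNAL,cv2.CHAIN_APPROX_NONE)[0]:
    if cv2.contourArea(c)<2000: continue
    P=np.array([onz(w,q[0],64)[:2] for q in c],np.float32)
    r=cv2.minAreaRect(P); print(np.round(r[0],1),np.round(r[1],1),round(r[2],1), cv2.boundingRect(c))
for u in [(259.5,110),(257,223)]: print(np.round(onz(w,u,64),1))
red=mask(w,(0,90,60),(9,255,255)); 
for a,c,b in blobs(red,150)[0]: print(a,c,onz(w,c,64).round(1))
for nm,d in(("s",s),("t",t)):
    for a,c,b in blobs(mask(d,(0,60,60),(12,190,190)),20)[0]:
        print(nm,a,c) if (nm=="t" and 130<c[0]<160 and 170<c[1]<245) or (nm=="s" and 380<c[0]<400 and 185<c[1]<245) else 0
E
```

```text
[550.2 324.4] [48.9 88.7] 88.4 (237, 186, 45, 72)
[425.6 326.8] [48.9 87.9] 89.8 (237, 65, 50, 89)
[424.8 325.1  64. ]
[550.9 322.8  64. ]
486 [261.3 110.5] [425.3 327.   64. ]
335 [258.6 222.9] [550.8 324.6  64. ]
183 [ 77.7 377.1] [780.1  75.7  64. ]
s 48 [390.  195.5]
s 65 [390.7 230.8]
t 21 [143.  185.9]
t 57 [140.3 227.7]
```

View pics/w2z.png

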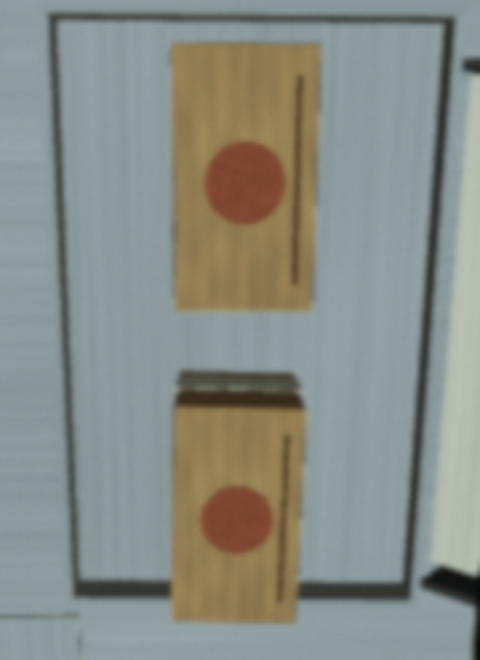

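```bash
python3 - <<'E'
from h import *
print(delta((425.6,326.8,25),np.pi/2),tool()[0])
E
```

```text
(array([206.4,  65.3,  10. ]), np.float64(-0.2600521699478122)) [490.85499385 316.52812403 231.42356215]
```

Request:
{"fn": "apply_moves", "kwargs": {
  "targets": "0 65 10 0 -1;0 65 10 0 -1;0 65 10 0 -1;60 65 10 0 -1"
}}

```text
clock: 3.27
position: [429.6, 331.1, 198.2]
ee_rot: [-0.5, 0.493, 0.5, 0.507]
contact_force: [1.5, 0.8, 1.2]
gripper_width: 85.1
```

```bash
python3 - <<'E'
from h import *
print(delta((425.6,326.8,25),np.pi/2),tool()[0])
E
```

```text
(array([173.1,   6.5,  -6.7]), np.float64(-0.07306379527169327)) [429.60234648 331.06835229 198.22833071]
```

Request:
{"fn": "apply_moves", "kwargs": {
  "targets": "100 2 -2 0 -1;100 2 -2 0 -1;100 2 -2 0 -1;100 2 -2 0 -1"
}}

```text
clock: 3.6
position: [422.2, 322.1, 85.5]
ee_rot: [-0.499, 0.505, 0.498, 0.498]
contact_force: [0.4, 0.0, 0.8]
gripper_width: 85.4
```

```bash
python3 - <<'E'
from h import *
print(delta((425.6,326.8,25),np.pi/2),tool()[0])
w=grab("wrist","w3")
E
```

```text
(array([60.5, -3.8,  5.2]), np.float64(-0.3495492550701016)) [422.18497035 322.07114138  85.54490638]
```

View pics/w3.png

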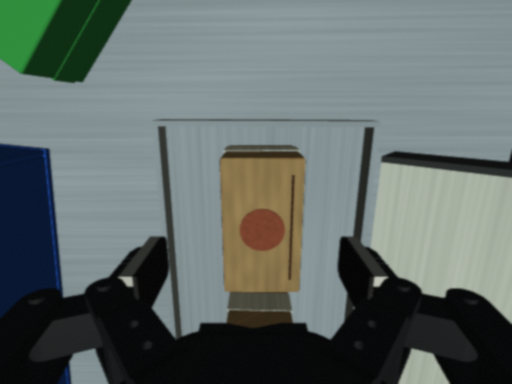

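Request:
{"fn": "apply_moves", "kwargs": {
  "targets": "30 -2 4 0 -1;60 -2 4 0 -1;60 -2 4 0 -1;60 -2 4 0 -1;60 -2 4 0 1;60 -2 4 0 1;60 -2 4 0 1;60 -2 4 0 1;60 -2 4 0 1;60 -2 4 0 1"
}}

```text
clock: 4.48
position: [426.7, 330.8, 32.0]
ee_rot: [-0.499, 0.499, 0.499, 0.502]
contact_force: [-0.2, -2.0, 6.0]
gripper_width: 49.0
```

Request:
{"fn": "apply_moves", "kwargs": {
  "targets": "-40 0 0 0 1;-80 0 0 0 1;-120 0 0 0 1;-120 0 0 0 1;-120 -30 -150 5 1;-120 -30 -150 5 1;-120 -30 -150 5 1;-120 -30 -150 5 1;-120 -30 -150 5 1"
}}

```text
clock: 5.23
position: [454.4, 175.4, 149.8]
ee_rot: [-0.475, 0.524, 0.476, 0.523]
contact_force: [-1.0, 0.7, -2.3]
gripper_width: 49.3
```

```bash
python3 - <<'E'
from h import *
w=grab("wrist","w4"); print(tool()[0],status.read_state()["gripper_width"],status.read_state()["contact_force"])
E
```

```text
[455.01889769 177.39509486 150.00069686] 49.18842801996823 [-0.344748   -0.25627167 -1.74314701]
```

View pics/w4.png

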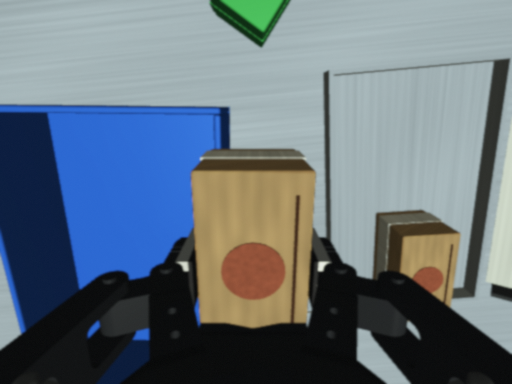

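```bash
python3 - <<'E'
from h import *
w=grab("wrist"); p,M,s=tool(); print(p)
print("disc",onz(w,(253.5,270.5),182).round(1))
for u in [(228.5,107.5),(3,104.5),(120,106)]: print(onz(w,u,85).round(1))
c=np.array([513,57.3]);a=-0.0993;ux=np.array([np.cos(a),np.sin(a)])
for k in(-60,60):
    q=c+ux*k; print(q, delta((q[0],q[1],140),np.pi/2+a))
E
```

```text
[455.37414968 178.85187828 150.14845486]
disc [453.3 177.3 182. ]
[384.7 166.7  85. ]
[367.9  12.   85. ]
[376.6  92.2  85. ]
[453.29557171  63.24821336] (array([  10. ,   -8.7, -115.3]), np.float64(0.36029844244245623))
[572.70442829  51.35178664] (array([  10.1, -128.7, -116.1]), np.float64(0.36029844244245623))
```

Request:
{"fn": "apply_moves", "kwargs": {
  "targets": "0 -5 -40 0 1;0 -8 -80 0 1;0 -8 -112 0 1;0 -8 -112 0 1;0 -8 -112 0 1;40 -8 -112 0 1;80 -8 -112 0 1;100 -8 -112 0 1;100 -8 -112 0 1;100 -8 -112 0 1"
}}

```text
clock: 6.17
position: [453.6, 68.9, 49.3]
ee_rot: [-0.478, 0.522, 0.477, 0.521]
contact_force: [0.2, 0.0, -2.1]
gripper_width: 49.0
```

```bash
python3 - <<'E'
from h import *
w=grab("wrist","w5"); print(tool()[0],status.read_state()["contact_force"])
E
```

```text
[454.64793085  69.26868026  50.54054681] [-0.32573514  0.70632009 -1.99274953]
```

View pics/w5.png

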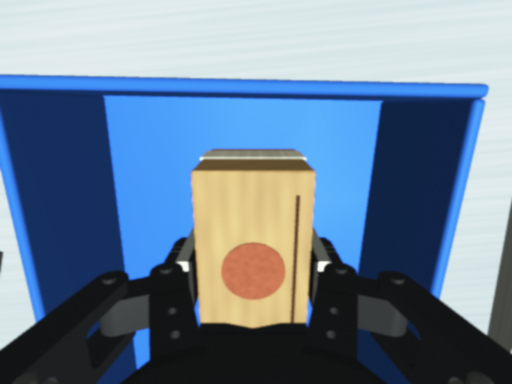

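Request:
{"fn": "apply_moves", "kwargs": {
  "targets": "8 0 -2 0 1;13 0 -2 0 1;16 0 -2 0 1;17 0 -2 0 1;17 0 -2 0 1"
}}

```text
clock: 6.63
position: [453.3, 65.8, 33.1]
ee_rot: [-0.477, 0.522, 0.477, 0.522]
contact_force: [-0.4, 1.4, -2.4]
gripper_width: 48.7
```

Request:
{"fn": "apply_moves", "kwargs": {
  "targets": "1 0 0 0 1;2 0 0 0 1;2 0 0 0 1"
}}

```text
clock: 6.88
position: [453.3, 65.8, 32.9]
ee_rot: [-0.477, 0.522, 0.477, 0.522]
contact_force: [-7.9, 0.3, 18.1]
gripper_width: 49.0
```

Request:
{"fn": "apply_moves", "kwargs": {
  "targets": "-1 0 0 0 -0.3;-1 0 0 0 -1;-1 0 0 0 -1;-40 0 0 0 -1;-80 0 0 0 -1;-115 0 0 0 -1;-150 0 0 0 -1;-170 0 0 0 -1;-170 0 0 0 -1"
}}

```text
clock: 7.63
position: [456.0, 66.7, 205.7]
ee_rot: [-0.479, 0.518, 0.476, 0.526]
contact_force: [-0.5, -0.6, 0.5]
gripper_width: 85.5
```

```bash
python3 - <<'E'
from h import *
w=grab("wrist","w6"); print(tool()[0],status.read_state()["gripper_width"],delta((530,320,200),np.pi/2-.03), delta((550.5,324.6,25)))
E
```

```text
[454.35704971  66.27276377 202.96481908] 85.24700873573545 (array([  4.1, -52.4, 259.5]), np.float64(-3.4720676207193293)) (array([179.2, -71.4, 265.4]), None)
```

View pics/w6.png

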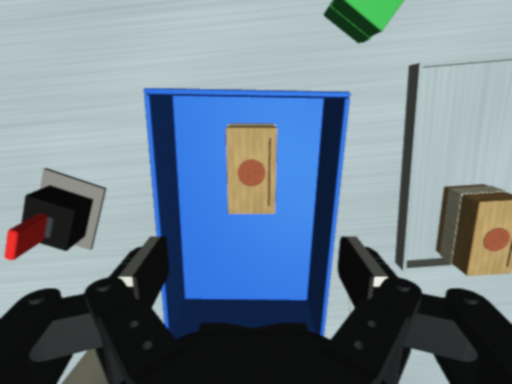

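Request:
{"fn": "apply_moves", "kwargs": {
  "targets": "0 -71 265 -4 -1;0 -71 265 -4 -1;0 -71 265 -4 -1;0 -71 265 -4 -1;0 -71 265 -4 -1;0 -71 265 -4 -1;0 -71 265 -4 -1;30 -71 265 -4 -1;70 -71 265 -4 -1;90 -71 265 -4 -1"
}}

```text
clock: 8.52
position: [544.8, 321.8, 103.9]
ee_rot: [-0.494, 0.509, 0.495, 0.502]
contact_force: [-0.2, -0.5, -0.7]
gripper_width: 85.6
```

```bash
python3 - <<'E'
from h import *
w=grab("wrist","w7"); print(tool()[0],status.read_state()["gripper_width"],delta((550.5,325,25),np.pi/2-.028))
m=mask(w,(8,60,110),(22,255,255)); m=cv2.morphologyEx(m,cv2.MORPH_CLOSE,np.ones((3,3)))
for c in cv2.findContours(m,cv2.RETR_EXTERNAL,cv2.CHAIN_APPROX_NONE)[0]:
    if cv2.contourArea(c)<2000: continue
    P=np.array([onz(w,q[0],64)[:2] for q in c],np.float32)
    r=cv2.minAreaRect(P); print(np.round(r[0],1),np.round(r[1],1),round(r[2],1), cv2.boundingRect(c))
red=mask(w,(0,90,60),(9,255,255)); 
for a,c,b in blobs(red,150)[0]: print(a,c,onz(w,c,64).round(1))
E
```

```text
[543.10276255 320.13179085 100.42989399] 85.31883747053669 (array([75.3, -8.3,  5.8]), np.float64(0.31634856330728667))
[550.6 324.4] [49.1 88.4] 88.5 (221, 158, 76, 122)
1085 [258.2 222.5] [550.8 324.6  64. ]
```

View pics/w7.png

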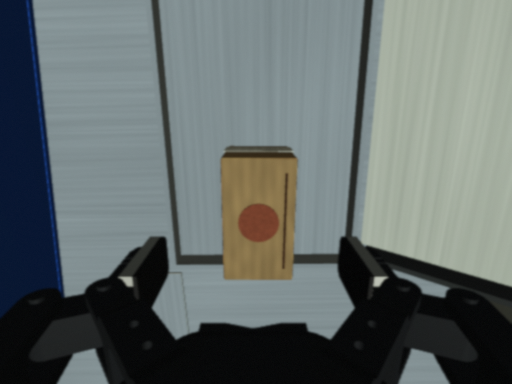

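Request:
{"fn": "apply_moves", "kwargs": {
  "targets": "30 -7 3 0 -1;60 -7 3 0 -1;75 -7 3 0 -1;75 -7 3 0 -1;75 -7 3 0 -1;75 -7 3 0 1;75 -7 3 0 1;75 -7 3 0 1;75 -7 3 0 1;75 -7 3 0 1"
}}

```text
clock: 9.4
position: [555.7, 326.7, 37.7]
ee_rot: [-0.495, 0.504, 0.495, 0.506]
contact_force: [-1.3, -0.5, 6.0]
gripper_width: 48.9
```

Request:
{"fn": "apply_moves", "kwargs": {
  "targets": "-40 0 0 0 1;-80 0 0 0 1;-110 0 0 0 1;-115 0 -40 0 1;-115 -20 -230 5 1;-115 -20 -230 5 1;-115 -20 -230 5 1;-115 -20 -230 5 1;-115 -20 -230 5 1;-115 -20 -230 5 1"
}}

```text
clock: 10.23
position: [568.5, 90.9, 149.9]
ee_rot: [-0.47, 0.529, 0.471, 0.527]
contact_force: [-0.4, 0.7, -3.4]
gripper_width: 49.0
```

```bash
python3 - <<'E'
from h import *
w=grab("wrist","w8"); print(tool()[0],status.read_state()["gripper_width"],delta((576,56,80),np.pi/2-.104))
E
```

```text
[569.05415626  92.93803443 150.01016069] 48.62993660300242 (array([ 70. , -11.2, -35.9]), np.float64(-0.4952951537707264))
```

View pics/w8.png

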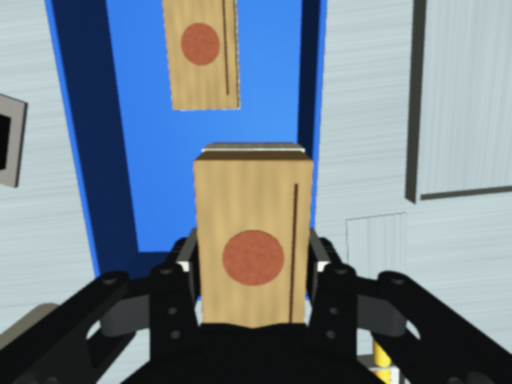

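Request:
{"fn": "apply_moves", "kwargs": {
  "targets": "0 -6 -20 0 1;0 -11 -36 0 1;0 -11 -36 0 1;20 -11 -36 0 1;50 -11 -36 0 1;80 -11 -36 0 1;92 -11 -36 0 1;92 -11 -36 0 1;92 -11 -36 0 1"
}}

```text
clock: 11.03
position: [576.8, 59.5, 58.0]
ee_rot: [-0.472, 0.526, 0.473, 0.525]
contact_force: [0.6, 1.3, -1.6]
gripper_width: 48.9
```

```bash
python3 - <<'E'
from h import *
w=grab("wrist","w9"); print(tool()[0],status.read_state()["contact_force"])
E
```

```text
[577.83003567  59.70432289  59.29850614] [-0.01886049  0.09498276 -1.87291839]
```

View pics/w9.png

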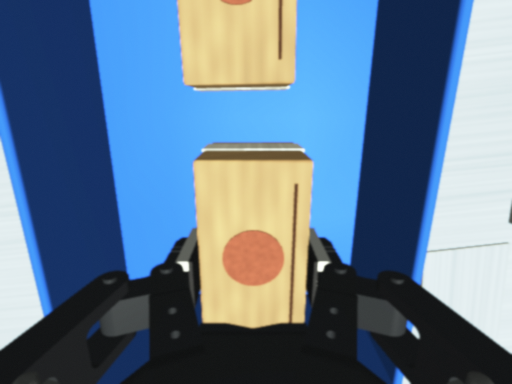

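Request:
{"fn": "apply_moves", "kwargs": {
  "targets": "8 0 -2 0 1;14 0 -2 0 1;19 0 -2 0 1;20 0 -2 0 1;20 0 -2 0 1;21 0 -2 0 1"
}}

```text
clock: 11.58
position: [576.9, 56.7, 38.7]
ee_rot: [-0.472, 0.526, 0.472, 0.526]
contact_force: [-5.9, -0.3, 11.2]
gripper_width: 49.1
```

Request:
{"fn": "apply_moves", "kwargs": {
  "targets": "-1 0 0 0 -0.3;-1 0 0 0 -1;-1 0 0 0 -1;-1 0 0 0 -1;-40 0 0 0 -1;-80 0 0 0 -1;-115 0 0 0 -1;-150 0 0 0 -1;-165 0 0 0 -1;-165 0 0 0 -1"
}}

```text
clock: 12.42
position: [579.4, 57.2, 208.0]
ee_rot: [-0.474, 0.523, 0.471, 0.529]
contact_force: [0.2, 0.6, 0.8]
gripper_width: 85.3
```

```bash
python3 - <<'E'
from h import *
w=grab("wrist","w10"); print(tool()[0],tool()[2]["joints"],status.read_state()["gripper_width"],delta((507,-172,205)))
E
```

```text
[577.83086457  57.00602891 205.03999077] [ 3.77197353e-01  3.27032196e-01 -1.47789584e-01  9.84294229e-05
 -1.09061465e+00 -2.05614346e+00] 85.30168940644927 (array([  -0.7,   45.7, -235.3]), None)
```

View pics/w10.png

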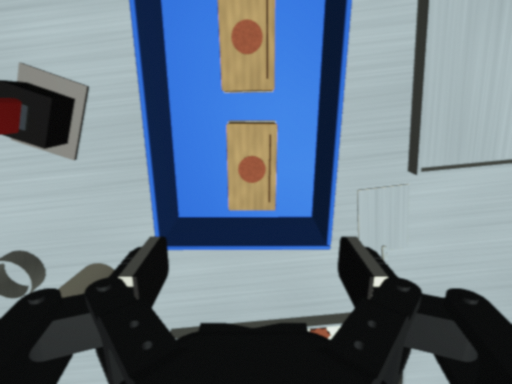

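```bash
python3 - <<'E'
from h import *
w=grab("wrist"); 
t=grab("top")
w1=cv2.imread("pics/w1.png")
# foot corners from top image at z=5
f=lambda z: np.array(z)/5+np.array((270,110))-0.4
P=[onz(t,f(q),5)[:2] for q in [(113,388),(217,430),(165,555),(62,512)]]
print(np.round(P,0)); 
for i in range(4):
    e=P[(i+1)%4]-P[i]; print(np.linalg.norm(e).round(0),np.arctan2(e[1],e[0]).round(3))
print(np.mean(P,0))
print(delta((507,-172,205),1.07))
E
```

```text
[[ 551. -153.]
 [ 521. -220.]
 [ 440. -182.]
 [ 470. -116.]]
73.0 -1.994
90.0 2.701
72.0 1.142
90.0 -0.428
[ 495.46656281 -167.5796963 ]
(array([  -3.2,   43.9, -234.7]), np.float64(22.4794511166903))
```

```bash
python3 - <<'E'
from h import *
print(delta((500,-169,205)))
E
```

```text
(array([  -3.2,   51.2, -232.5]), None)
```

Request:
{"fn": "apply_moves", "kwargs": {
  "targets": "0 51 -232 -71 -1;0 51 -232 -71 -1;0 51 -232 -71 -1;0 51 -232 -71 -1;0 51 -232 -71 -1;0 51 -232 -71 -1;0 51 -232 -71 -1;0 51 -232 -71 -1;0 51 -232 -71 -1;0 51 -232 -71 -1"
}}

```text
clock: 13.4
position: [499.8, -168.9, 200.5]
ee_rot: [-0.687, 0.163, 0.69, 0.162]
contact_force: [0.4, -0.1, 0.1]
gripper_width: 85.4
```

Request:
{"fn": "apply_moves", "kwargs": {
  "targets": "0 0 0 -71 -1;0 0 0 -71 -1;0 0 0 -71 -1;0 0 0 -71 -1;0 0 0 -71 -1;0 0 0 -71 -1;0 0 0 -71 -1;0 0 0 -71 -1;0 0 0 -71 -1;0 0 0 -71 -1"
}}

```text
clock: 14.23
position: [500.0, -168.4, 200.4]
ee_rot: [-0.653, -0.268, 0.656, -0.267]
contact_force: [1.3, -0.4, 0.1]
gripper_width: 85.2
```

```bash
python3 - <<'E'
from h import *
w=grab("wrist","w11"); print(tool()[0],tool()[2]["joints"],delta((496,-168,205),1.14))
E
```

```text
[ 500.04714414 -168.35774121  200.48217552] [-1.72783703e-02  2.47552518e-01 -2.73700138e-01 -4.13230493e-04
 -1.05386886e+00  7.97234305e-01] (array([-4.5, -3.1,  2.6]), np.float64(-20.640916704470982))
```

View pics/w11.png

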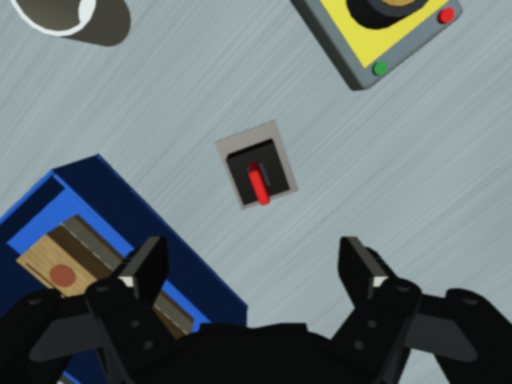

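Request:
{"fn": "apply_moves", "kwargs": {
  "targets": "20 -3 3 -7 -1;40 -3 3 -14 -1;50 -3 3 -20 -1;50 -3 3 -20.5 -1;50 -3 3 -20.5 -1;50 -3 3 -20.5 -1"
}}

```text
clock: 14.78
position: [497.1, -168.5, 152.7]
ee_rot: [-0.598, -0.377, 0.598, -0.377]
contact_force: [-0.3, 0.3, 0.0]
gripper_width: 85.3
```

```bash
python3 - <<'E'
from h import *
w=grab("wrist","w12"); zoom(w,(160,60,200,220),3,"w12z"); print(tool()[0],tool()[2]["joints"],delta((496,-168,58),1.14))
E
```

```text
[ 497.34939384 -168.49431551  153.13988411] [-1.72583830e-02  2.89162285e-01 -3.48937370e-01  3.60780411e-04
 -9.31803792e-01  1.14332970e+00] (array([95.1, -1.5,  0.1]), np.float64(-0.7857367343127635))
```

View pics/w12z.png

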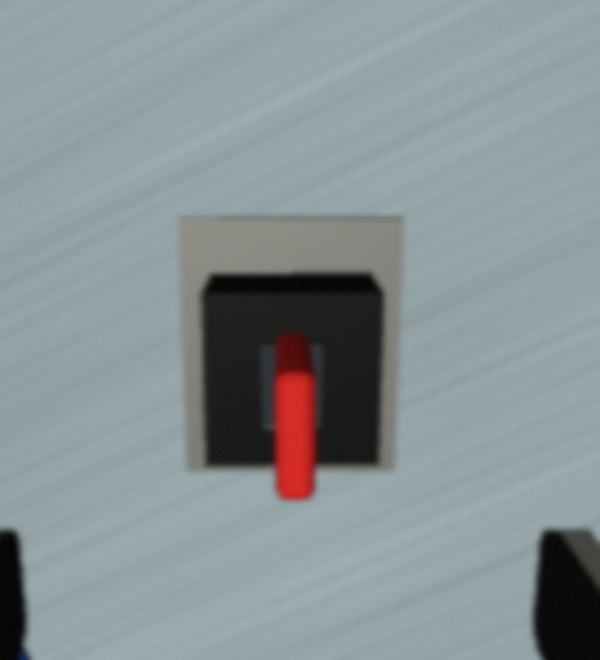

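```bash
python3 - <<'E'
from h import *
w=grab("wrist"); f=lambda z:np.array(z)/3+np.array((160,60))-0.33
print("block",onz(w,f((293,379)),45).round(1))
a,b=onz(w,f((295,375)),97),onz(w,f((295,499)),97); print("key",((a+b)/2).round(1),np.linalg.norm(b-a),np.arctan2(*(a-b)[1::-1]), )
P=[onz(w,f(q),5)[:2] for q in[(180,216),(403,216),(393,470),(188,470)]]; print(np.mean(P,0),[np.linalg.norm(P[i]-P[i-1]).round(1) for i in range(4)],np.arctan2(*(P[0]+P[1]-P[2]-P[3])[::-1]))
t=((a+b)/2); print(t,tool()[0],delta((t[0],t[1],58),np.arctan2(*(a-b)[1::-1])+np.pi/2))
E
```

```text
block [ 496.3 -172.9   45. ]
key [ 496.1 -172.5   97. ] 31.977935380999973 -0.44015898990223906
[ 496.07319848 -172.66274714] [np.float64(90.1), np.float64(73.8), np.float64(90.1), np.float64(73.8)] -0.44528936675020125
[ 496.11440848 -172.47440959   97.        ] [ 497.39326832 -168.48397667  153.31758036] (array([95.3,  0.4,  4.2]), np.float64(-0.2234931083079914))
```

Request:
{"fn": "apply_moves", "kwargs": {
  "targets": "20 0 4 -0.2 -1;55 0 4 -0.2 -1;85 0 4 -0.2 -1;95 0 4 -0.2 -1;95 0 4 -0.2 -1;95 0 4 -0.2 -1"
}}

```text
clock: 15.38
position: [496.1, -172.2, 58.5]
ee_rot: [0.597, 0.379, -0.597, 0.38]
contact_force: [0.1, 0.9, 0.5]
gripper_width: 85.6
```

```bash
python3 - <<'E'
from h import *
w=grab("wrist","w13"); print(tool()[0],delta((496.2,-172.7,58),1.13))
E
```

```text
[ 496.70302137 -172.21363531   59.28305731] (array([ 1.3, -0.3,  0.7]), np.float64(0.13458658994284178))
```

View pics/w13.png

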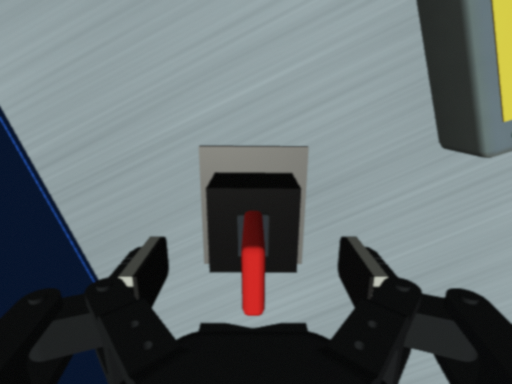

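Key is centred between the fingers (column 253). Closing.

Request:
{"fn": "apply_moves", "kwargs": {
  "targets": "1 0 0.5 0 0;1 0 0.5 0 1;1 0 0.5 0 1;1 0 0.5 0 1;1 0 0.5 0 1;1 0 0.5 0 1;1 0 0.5 0 1;1 0 0.5 0 1"
}}

```text
clock: 16.1
position: [495.0, -172.5, 56.9]
ee_rot: [0.597, 0.379, -0.597, 0.379]
contact_force: [-0.3, -0.1, 3.6]
gripper_width: 9.2
```

Request:
{"fn": "apply_moves", "kwargs": {
  "targets": "-8 0 0 0 1;-20 0 0 0 1;-35 0 0 0 1;-50 0 0 0 1;-70 0 0 0 1;-90 0 0 0 1;-100 0 0 0 1;-100 0 0 0 1"
}}

```text
clock: 16.77
position: [496.4, -172.7, 159.3]
ee_rot: [0.598, 0.378, -0.595, 0.381]
contact_force: [0.6, 0.0, -0.8]
gripper_width: 9.3
```

```bash
python3 - <<'E'
from h import *
w=grab("wrist","w14"); s=grab("scene","s14"); t=grab("top"); zoom(s,(80,130,160,120),5,"s14z")
print(tool()[0],tool()[2]["gripper_width"],delta((537,-364,160),np.pi/2))
E
```

```text
[ 494.02672348 -172.27149483  155.54608704] 9.399853442071427 (array([ -4.7, 120.4, 155.3]), np.float64(-25.164362917208592))
```

View pics/w14.png

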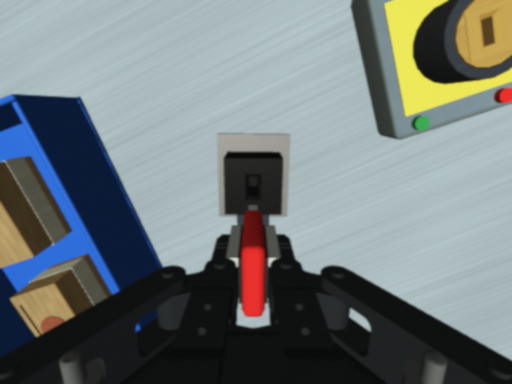

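View pics/s14z.png

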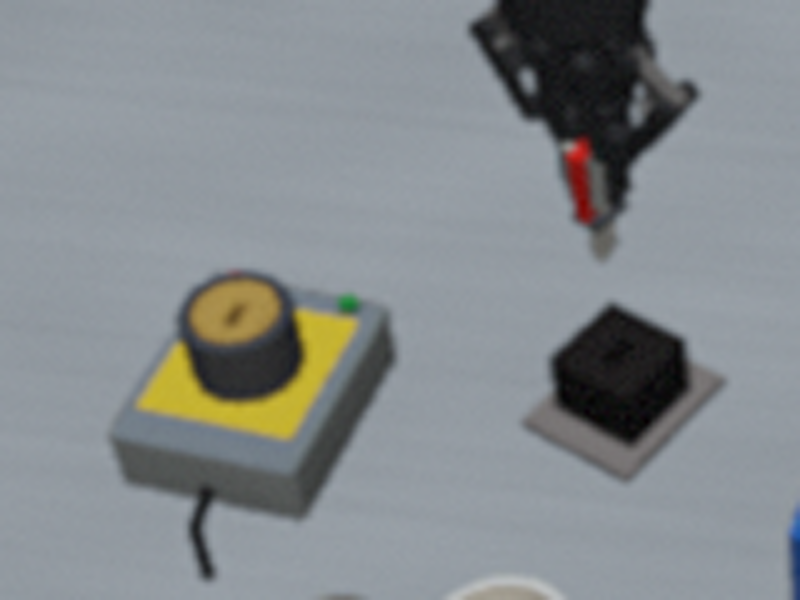

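```bash
python3 - <<'E'
from h import *
t=grab("top"); w=grab("wrist")
f=lambda z:np.array(z)/5+np.array((270,110))-0.4
P=[onz(t,f(q),46)[:2] for q in [(368,288),(538,297),(528,492),(357,484)]]
Y=[onz(t,f(q),46)[:2] for q in [(383,314),(526,324),(520,462),(377,451)]]
for Q in(P,Y):
    print(np.mean(Q,0).round(1),[(np.linalg.norm(Q[i]-Q[i-1]).round(0),np.arctan2(*(Q[i]-Q[i-1])[::-1]).round(3)) for i in range(4)])
print(np.round([onz(w,u,88) for u in [(488,32),(483,21),(493,19),(494,44),(484,46)]],1))
print(delta((475,-360,160),np.pi/2-0.1))
E
```

```text
[ 536.3 -361.7] [(np.float64(128.0), np.float64(-0.123)), (np.float64(109.0), np.float64(-1.657)), (np.float64(127.0), np.float64(3.008)), (np.float64(107.0), np.float64(1.494))]
[ 537.6 -364.2] [(np.float64(89.0), np.float64(-0.113)), (np.float64(91.0), np.float64(-1.674)), (np.float64(90.0), np.float64(3.016)), (np.float64(90.0), np.float64(1.463))]
[[ 534.  -361.3   88. ]
 [ 541.8 -359.8   88. ]
 [ 540.2 -365.9   88. ]
 [ 525.2 -363.4   88. ]
 [ 526.8 -357.1   88. ]]
(array([ -4.8,  62.6, 177.9]), np.float64(-19.424891833420332))
```

Request:
{"fn": "apply_moves", "kwargs": {
  "targets": "0 8 20 -4 1;-5 18 50 -10 1;-10 28 80 -16 1;-10 39 110 -19.5 1;-10 49 140 -19.5 1;-10 57 165 -19.5 1;-10 62 177 -19.5 1;-10 62 177 -19.5 1;-10 62 177 -19.5 1"
}}

```text
clock: 17.77
position: [475.2, -359.1, 165.3]
ee_rot: [-0.524, -0.475, 0.525, -0.474]
contact_force: [-0.4, 1.1, -0.9]
gripper_width: 9.2
```

```bash
python3 - <<'E'
from h import *
w=grab("wrist","w15"); zoom(w,(150,0,220,330),1.8,"w15z")
print(tool()[0],tool()[2]["joints"].round(3) if hasattr(tool()[2]["joints"],'round') else tool()[2]["joints"],delta((537,-363,160),np.pi/2-.115))
E
```

```text
[ 475.47424091 -358.46524464  165.636162  ] [-3.750e-01  3.890e-01 -1.590e-01 -1.000e-03 -1.024e+00  1.847e+00] (array([ 5.5, 61.7, -1.5]), np.float64(0.9360749315805776))
```

View pics/w15.png

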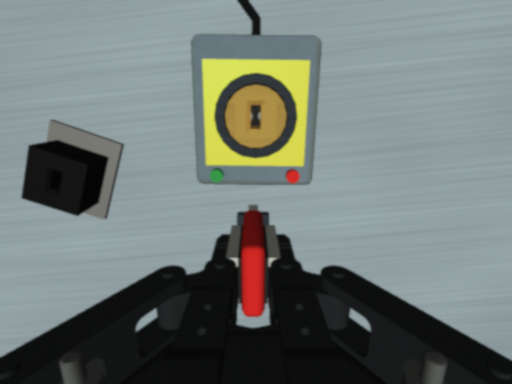

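```bash
python3 - <<'E'
from h import *
w=grab("wrist"); zoom(w,(210,60,90,180),4,"w15z"); zoom(w,(180,25,150,165),4,"w15s")
br=mask(w,(12,100,90),(22,255,255))
for c in cv2.findContours(br,cv2.RETR_EXTERNAL,cv2.CHAIN_APPROX_NONE)[0]:
    if cv2.contourArea(c)<500: continue
    P=np.array([onz(w,q[0],88)[:2] for q in c],np.float32); print("brass",cv2.fitEllipse(c)[0],cv2.minEnclosingCircle(P),cv2.fitEllipse(P))
yl=mask(w,(24,120,120),(34,255,255))
c=max(cv2.findContours(yl,cv2.RETR_EXTERNAL,cv2.CHAIN_APPROX_NONE)[0],key=cv2.contourArea)
P=np.array([onz(w,q[0],46)[:2] for q in c],np.float32); print("yel",cv2.minAreaRect(P))
E
```

```text
brass (256.28448486328125, 116.33572387695312) ((536.9703369140625, -367.5141906738281), 23.09840202331543) ((536.9974365234375, -367.5414123535156), (45.27676010131836, 45.396575927734375), 90.60511779785156)
yel ((537.0607299804688, -367.5660400390625), (89.70709991455078, 89.96037292480469), 83.61575317382812)
```

View pics/w15z.png

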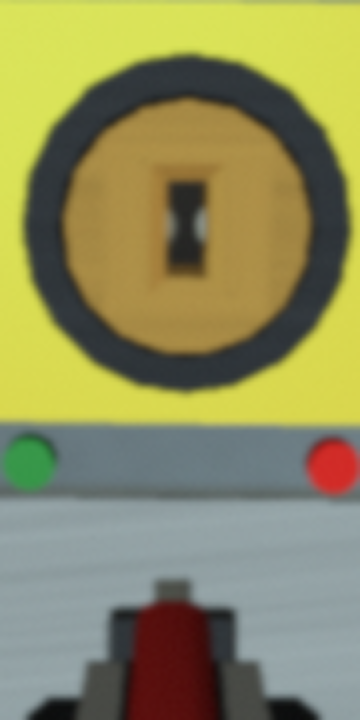

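View pics/w15s.png

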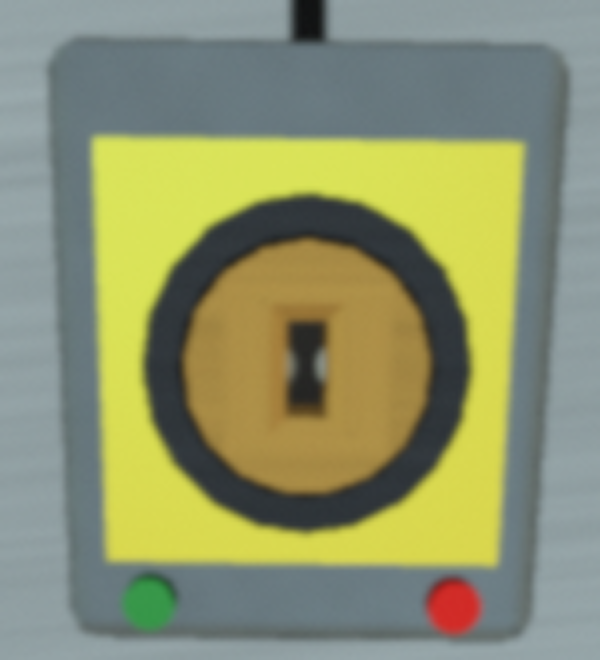

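```bash
python3 - <<'E'
from h import *
w=grab("wrist"); p,M,s=tool()
print("tcp",p.round(2),"R",M.round(4).tolist())
tip=onz(w,(252.9,205.3),p[2]-42); T=M.T@(tip-p); print("tip front edge in tool",T.round(2), "expect y=+6..8")
# handle top front/back edges
for v in (315,):
    print("handle top back edge", (M.T@(onz(w,(253,v),p[2]+40)-p)).round(2))
k=np.array([537.0,-367.55,88]); K=M.T@(k-p); print("hole in tool",K.round(2))
a=-0.1115
print(delta((537,-367.55,150),np.pi/2+a))
E
```

```text
tcp [ 475.9  -357.96  166.29] R [[-0.0008, 0.9953, -0.097], [0.0006, -0.097, -0.9953], [-1.0, -0.0008, -0.0005]]
tip front edge in tool [41.99  5.72  0.67] expect y=+6..8
handle top back edge [-39.99 -14.17   0.69]
hole in tool [78.23 61.81  3.66]
(array([16.2, 61.8,  3.6]), np.float64(0.821994222797997))
```

Request:
{"fn": "apply_moves", "kwargs": {
  "targets": "0 15 1 0.8 1;0 35 2 0.8 1;0 52 3 0.8 1;5 61.3 3 0.8 1;18 61.3 3 0.8 1;26 61.3 3 0.8 1;26 61.3 3 0.8 1;26 61.3 3 0.8 1"
}}

```text
clock: 18.58
position: [535.9, -367.4, 140.0]
ee_rot: [-0.527, -0.472, 0.528, -0.471]
contact_force: [0.7, 0.5, -0.1]
gripper_width: 9.3
```

```bash
python3 - <<'E'
from h import *
w=grab("wrist","w16"); zoom(w,(180,130,150,150),4,"w16z"); s=grab("scene"); zoom(s,(90,150,90,80),7,"s16z"); p,M,st=tool()
print("tcp",p.round(2),M.round(4).tolist(),st["contact_force"])
yl=mask(w,(24,120,120),(34,255,255))
tip=onz(w,(252.9,205.3),p[2]-42);print(M.T@(tip-p))
print((M.T@(np.array([537,-367.55,88])-p)).round(2))
br=mask(w,(12,100,60),(22,255,255))
dk=mask(w,(90,20,20),(130,160,80))
E
```

```text
tcp [ 536.57 -368.07  141.32] [[0.0006, 0.9937, -0.1118], [-0.0006, -0.1118, -0.9937], [-1.0, 0.0007, 0.0005]] [ 0.17183556 -0.33363316  0.28494951]
[42.00377479  5.42363421 -0.09757467]
[53.32  0.33 -0.59]
```

View pics/w16z.png

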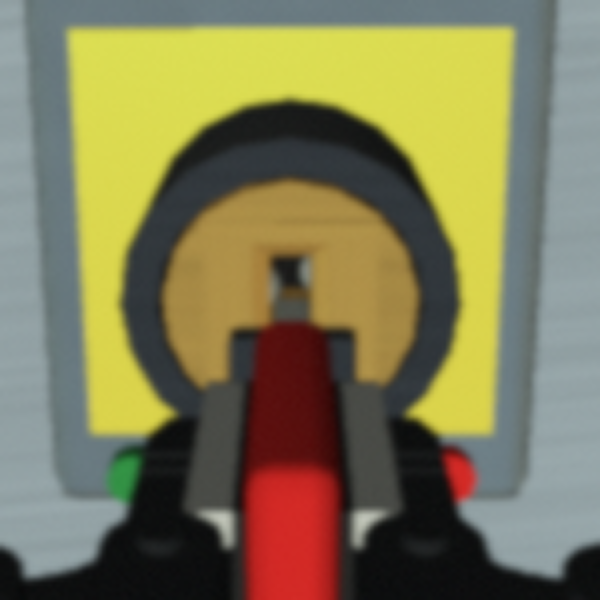

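View pics/s16z.png

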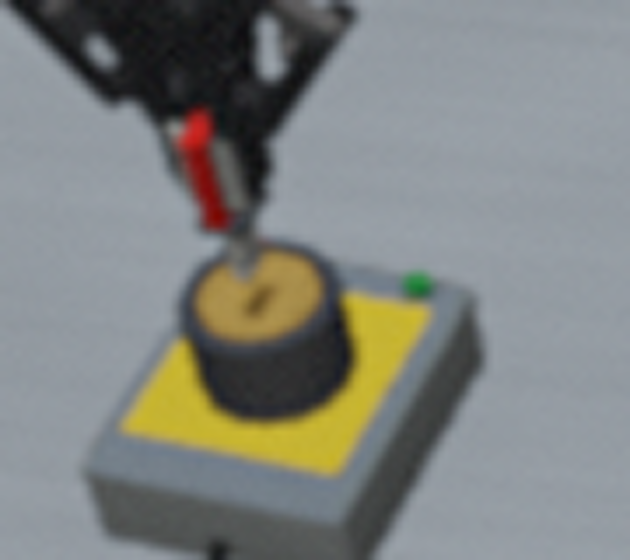

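Request:
{"fn": "apply_moves", "kwargs": {
  "targets": "3 0.2 0 0 1;6 0.2 0 0 1;9 0.2 0 0 1;12 0.2 0 0 1;15 0.2 0 0 1;17 0.2 0 0 1;17 0.2 0 0 1"
}}

```text
clock: 19.27
position: [536.4, -367.9, 122.9]
ee_rot: [-0.527, -0.472, 0.527, -0.471]
contact_force: [-0.8, -0.2, -1.3]
gripper_width: 9.5
```

```bash
python3 - <<'E'
from h import *
w=grab("wrist","w17"); zoom(w,(180,130,150,150),4,"w17z"); p,M,st=tool()
print("tcp",p.round(2),st["contact_force"])
print((M.T@(np.array([537,-367.55,88])-p)).round(2))
E
```

```text
tcp [ 536.56 -368.02  123.24] [-1.12380035 -0.09019892 -0.34247284]
[35.24  0.41 -0.51]
```

View pics/w17z.png

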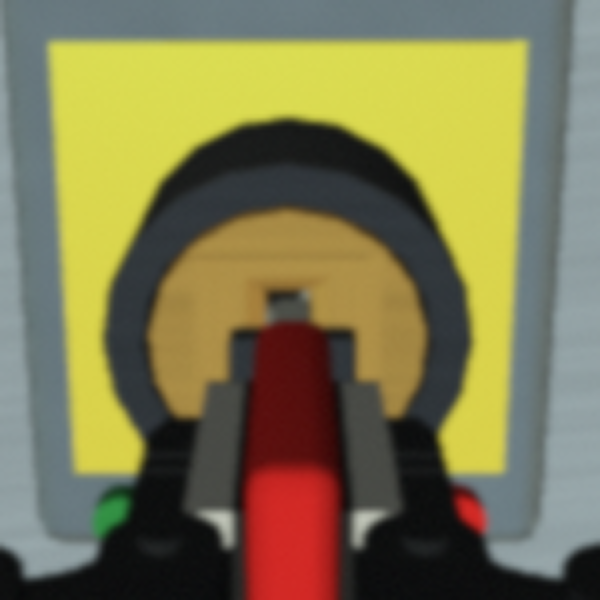

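Request:
{"fn": "apply_moves", "kwargs": {
  "targets": "2 0.2 0 0 1;4 0.2 0 0 1;6 0.2 0 0 1;6 0.2 0 0 1"
}}

```text
clock: 19.65
position: [536.7, -367.9, 117.1]
ee_rot: [-0.527, -0.471, 0.527, -0.471]
contact_force: [0.5, 0.0, -1.2]
gripper_width: 9.3
```

Request:
{"fn": "apply_moves", "kwargs": {
  "targets": "1 0.2 1.5 0 1;2 0.2 -1.5 0 1;2.5 0.2 1.5 0 1;3 0.2 -1.5 0 1;3.5 0.2 1.5 0 1;4 0.2 -1.5 0 1;4.5 0.2 1.5 0 1;5 0.2 -1.5 0 1"
}}

```text
clock: 20.32
position: [537.8, -367.5, 113.5]
ee_rot: [0.527, 0.47, -0.527, 0.472]
contact_force: [-1.9, -6.4, 2.5]
gripper_width: 9.6
```

Request:
{"fn": "apply_moves", "kwargs": {
  "targets": "0.5 0 3 0 1;1 0 0 0 1;1.5 0 3 0 1;2 0 0 0 1;2.5 0 3 0 1;3 0 0 0 1;3.5 0 3 0 1;4 0 0 0 1;4.5 0 3 0 1;5 0 1.5 0 1"
}}

```text
clock: 21.15
position: [537.7, -368.0, 108.3]
ee_rot: [0.528, 0.471, -0.527, 0.471]
contact_force: [-1.6, -0.4, 6.7]
gripper_width: 9.3
```

Request:
{"fn": "apply_moves", "kwargs": {
  "targets": "0.5 0 1.5 0 1;1 0 -1.5 0 1;1.5 0 1.5 0 1;2 0 -1.5 0 1;2.5 0 1.5 0 1;3 0 -1.5 0 1;3.5 0 1.5 0 1;4 0 -1.5 0 1;4.5 0 1.5 0 1;5 0 0 0 1"
}}

```text
clock: 21.98
position: [537.3, -367.7, 102.0]
ee_rot: [0.528, 0.471, -0.527, 0.471]
contact_force: [0.0, -0.5, 1.7]
gripper_width: 9.4
```

Request:
{"fn": "apply_moves", "kwargs": {
  "targets": "0.7 0 0.7 0 1;1.4 0 -0.7 0 1;2 0 0.7 0 1;2.5 0 0 0 1;2.5 0 0 0 1"
}}

```text
clock: 22.4
position: [536.8, -368.0, 100.0]
ee_rot: [-0.527, -0.471, 0.527, -0.471]
contact_force: [0.4, 3.6, 2.7]
gripper_width: 9.5
```

```bash
python3 - <<'E'
from h import *
w=grab("wrist","w18"); zoom(w,(180,130,150,150),4,"w18z"); s=grab("scene"); zoom(s,(90,150,90,80),7,"s18z"); p,M,st=tool()
print("tcp",p.round(2),st["contact_force"],st["wrist_torque"],st["joints"])
E
```

```text
tcp [ 536.87 -367.98  100.  ] [-0.20654452  3.31741346  2.91504846] [ 1.10953293e+00  1.08857351e-03 -7.45987955e-03] [-3.52913705e-01  5.38775081e-01 -8.90114256e-02 -2.61349253e-04
 -9.43758091e-01  1.81144599e+00]
```

View pics/w18z.png

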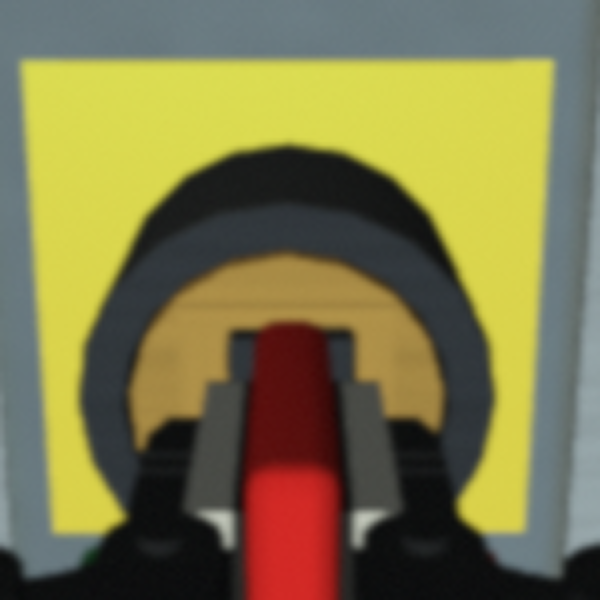

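View pics/s18z.png

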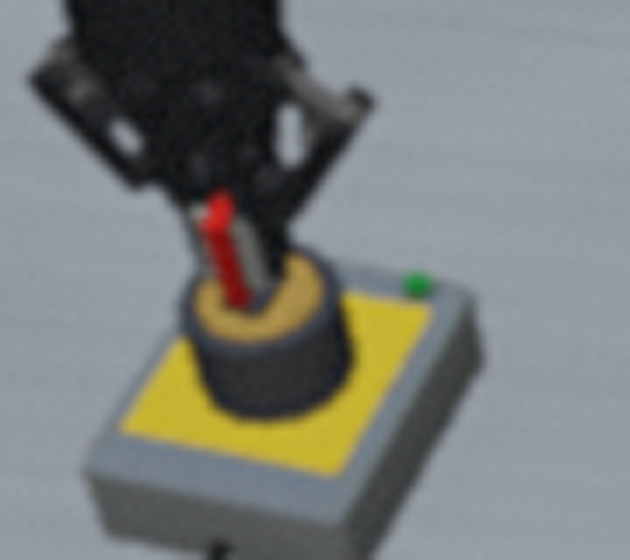

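Request:
{"fn": "apply_moves", "kwargs": {
  "targets": "0.7 0 0.3 0 1;1.2 0 -0.3 0 1;1.2 0 0 0 1"
}}

```text
clock: 22.75
position: [536.9, -368.1, 99.9]
ee_rot: [-0.527, -0.471, 0.527, -0.471]
contact_force: [-1.1, 5.7, 7.9]
gripper_width: 9.9
```

Request:
{"fn": "apply_moves", "kwargs": {
  "targets": "0 0 -0.4 3 1;0 0 -0.4 7 1;0 0 -0.4 11 1;0 0 -0.4 15 1;0 0 -0.4 20 1;0 0 -0.4 25 1;0 0 -0.4 30 1"
}}

```text
clock: 23.33
position: [536.8, -367.8, 99.9]
ee_rot: [-0.632, -0.317, 0.632, -0.317]
contact_force: [-2.0, 5.0, 7.9]
gripper_width: 9.3
```

Request:
{"fn": "apply_moves", "kwargs": {
  "targets": "0 0 0 5 1;0 0 0 10 1;0 0 0 15 1;0 0 0 20 1;0 0 0 25 1;0 0 0 30 1;0 0 0 35 1;0 0 0 40 1"
}}

```text
clock: 24.0
position: [536.7, -367.7, 99.9]
ee_rot: [-0.702, -0.082, 0.703, -0.082]
contact_force: [-2.2, 5.4, 7.5]
gripper_width: 9.5
```

```bash
python3 - <<'E'
from h import *
p,M,st=tool(); psi=np.arctan2(M[1,2],M[0,2]); print(p,psi,"turned",np.degrees((np.pi/2-.1115+np.pi-psi+np.pi)%(2*np.pi)-np.pi),st["wrist_torque"],st["contact_force"],st["joints"][5])
w=grab("wrist","w19")
E
```

```text
[ 536.74139257 -367.68333029   99.93029633] -2.9085341154908266 turned 70.2582499717317 [1.52468902 0.46173842 0.10703776] [-2.17778145  5.3926226   7.51043283] 0.5850542704917943
```

View pics/w19.png

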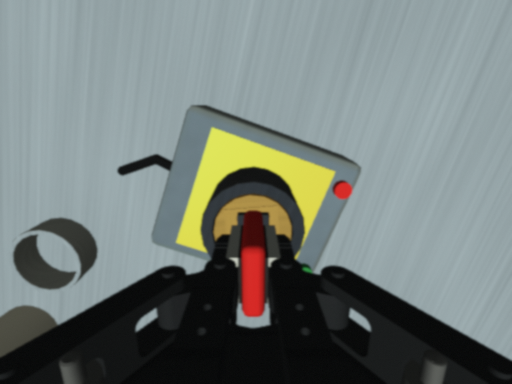

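Request:
{"fn": "apply_moves", "kwargs": {
  "targets": "0 0 0 5 1;0 0 0 10 1;0 0 0 15 1;0 0 0 20 1;0 0 0 24 1;0 0 0 27 1;0 0 0 27 1;0 0 0 27 1"
}}

```text
clock: 24.72
position: [536.9, -367.7, 99.9]
ee_rot: [-0.702, 0.083, 0.702, 0.082]
contact_force: [-2.0, 5.2, 7.1]
gripper_width: 9.3
```

```bash
cat > chk.py <<'E'
from h import *
p,M,st=tool(); psi=np.arctan2(M[1,2],M[0,2]); print(p,"turned",np.degrees((np.pi/2-.1115+np.pi-psi+np.pi)%(2*np.pi)-np.pi),st["wrist_torque"],st["contact_force"],st["joints"][5],st["gripper_width"])
E
python3 chk.py
python3 - <<'E'
from h import *
s=grab("scene"); zoom(s,(90,150,90,80),7,"s20z"); t=grab("top"); w=grab("wrist","w20")
E
```

```text
[ 536.88688005 -367.6893144    99.94063889] turned 97.02022341495284 [1.51094714 0.39741722 0.11754221] [-1.95481372  5.18664047  7.11834398] 0.11794376161872483 9.331419638948262
```

View pics/s20z.png

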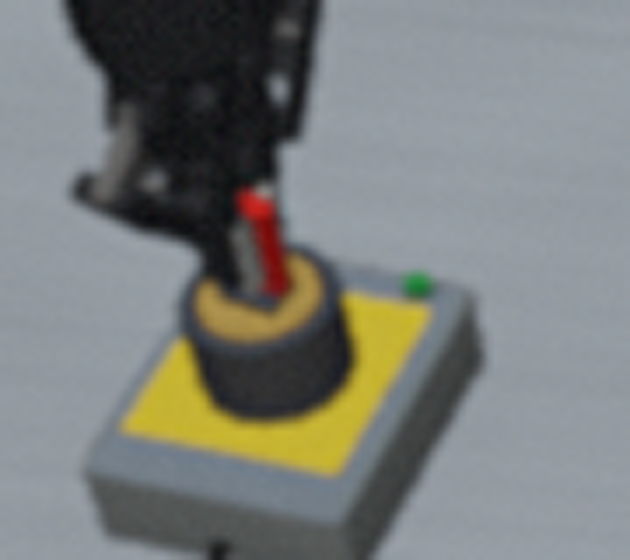

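View pics/w20.png

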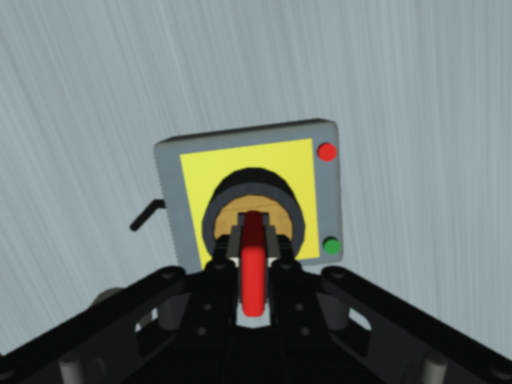

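Request:
{"fn": "apply_moves", "kwargs": {
  "targets": "0 0 0 1 1;0 0 0 2 1;0 0 0 2 1"
}}

```text
clock: 25.12
position: [536.9, -367.8, 99.9]
ee_rot: [-0.701, 0.095, 0.701, 0.095]
contact_force: [-2.0, 5.4, 8.2]
gripper_width: 9.4
```

```bash
python3 chk.py
```

```text
[ 536.87236154 -367.7683526    99.92960018] turned 99.00833419051175 [1.43689563 0.41091985 0.21129649] [-2.02193963  5.39178984  8.1562892 ] 0.08310676656096903 9.397519328909762
```

Request:
{"fn": "apply_moves", "kwargs": {
  "targets": "0 0 0 1 1;0 0 0 2 1;0 0 0 2 1"
}}

```text
clock: 25.37
position: [536.9, -367.7, 99.9]
ee_rot: [-0.699, 0.107, 0.699, 0.106]
contact_force: [-1.2, 4.6, 7.8]
gripper_width: 9.4
```

```bash
python3 chk.py
```

```text
[ 536.86861944 -367.7426024    99.93144424] turned 100.95234478422614 [1.44754921 0.44376545 0.43136489] [-1.22747598  4.56966406  7.75890167] 0.048942079190671214 9.448127265073426
```

```bash
python3 - <<'E'
from h import *
s=grab("scene","s21"); t=grab("top","t21"); w=grab("wrist","w21")
E
python3 chk.py
```

```text
[ 536.88872048 -367.7473523    99.94044982] turned 100.91915058472613 [1.41140975 0.47237568 0.41944641] [-1.91583977  5.32081942  7.43238027] 0.04948352518856776 9.091320055551956
```

View pics/s21.png

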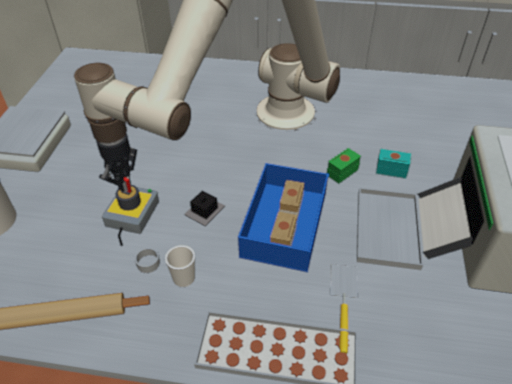

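View pics/t21.png

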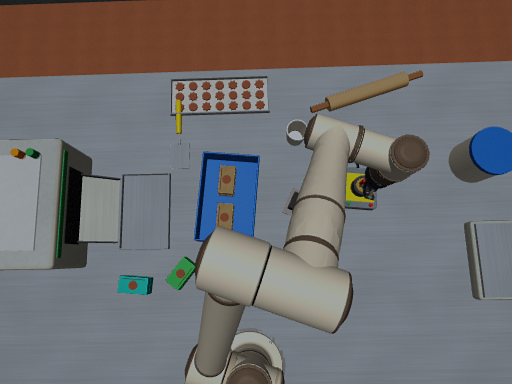

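The scene view shows both cartons standing in the tote (291,193 and 284,227). The key is in the barrel and still gripped at (128,190), and the cutter, beaker and scraper haven't moved. I'm handing the job in.

```bash
python3 - <<'E'
from bench import job
print(job.job_done())
E
python3 chk.py
```

```text
the job is handed in; nothing more can be done
None
the job is handed in; nothing more can be done
```

The job is handed in at about 25.5 s of the 72 s. No verdict was reported, but my last checks all looked right.

- **Cartons:** Both stand upright on the tote floor with the fingers off them. The last scene and top pictures show this.
- **Key:** I wiggled it past both pins with 8 N or less on the wrist at each reading. It seated on its collar about 30 mm deep, judged from the tool height. A further 1.2 mm push moved it only 0.1 mm.
- **Turn:** The hand turned about 101° clockwise. The wrist torque rose from 0.12 to 0.43 N m over the last 4°, which I take as the stop. I could not read the lock angle itself. The key is still gripped, with a finger opening of about 9.3 mm.
- **Left alone:** The cutter, beaker, scraper and both look-alikes are where they were at the start, as far as the pictures show.

One disagreement: the fixed top and scene cameras placed the key block and the lock about 4–5 mm off in y from the wrist camera. I used the wrist values, and the grasp and the insertion bore them out.

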